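# Set the hot-air station to the third airflow click and start it

## Robot

A 6-joint arm with a two-finger parallel gripper is mounted at the origin on the work surface. World frame = base frame: x ahead of the robot, y to its left, z up, the work surface at z = 0. Lengths are in m, angles in degrees, forces in N, time in s.
With the tool pointing down it reaches from about 0.35 to 0.875 m from the base axis. Payload 4.2 kg.
Tool frame: the origin (TCP) lies midway between the tips of the shut fingers; the grasp point (between the pads) lies 19 mm behind it; z points along the fingers, y is the line along which they close (so a half turn about z gives the same grasp; the last joint's range is limited). The gripper opens to 87 mm and grips with 3 to 60 N. Pads are 19 mm wide; open, the fingers measure 117 mm over their backs; the gripper's body (75 mm by 190 mm) begins 51 mm behind the grasp point.
Start: joints at [79.504, 22.042, 0.453, 0, -68.411, -14.817], TCP at [0.267, 0.565, 0.223] pointing down, gripper open.
Joint ranges: [-179.83, 179.83], [-69.29, 118.12], [-61.27, 80.66], [-181.25, 117.63], [-171.15, -9.14], [-177.46, 177.46]. Speed limits (degrees/s): [159.86, 159.86, 180, 180, 180, 180].

## Interface

Orientations are given as a 3x3 rotation matrix whose columns are the frame's x, y, z axes.
In Python, from station import r, cams gives the robot as it stands.
- The arm moves only by the tool play_rows, never from a script. Its argument "commands" is text: rows parted by semicolons, each of 6 numbers parted by spaces: the shift along the world's x, y, z normalised to -1 to 1, where 1 is 30 mm, then the turn, a rotation vector about the world's x, y, z normalised to -1 to 1, where 1 is 0.15 rad. A call has 1 to 20 rows; each row shifts and turns the commanded pose from where the row before left it; what a row does not reach is not made up. A row lasts 1/10 s, in which the tool goes at most 50 mm and 8.59 degrees, less where a joint would pass 70% of its speed; a pose out of reach is approached as far as the arm can. A call with a number of a shift or a turn outside -1 to 1 is refused whole. A call with a gripper value outside its range is refused whole. "grip" is the finger opening in mm, from 0 to 87, set as the call begins (left out, the last holds). The fingers move at their own pace and stop on an object; the grip force is fixed at half the most. Time passes only in rows, so rows that do not move let the fingers close. It gives the time, the measured TCP pose, the force, the opening and the grip force at its end, in the units of the state.
- r.sense(): the state, without advancing time (a new reading comes with each control period).
- cams.capture(name): name is "side" or "top" or "wrist"; returns (picture, depth): 420x560x3 uint8, blue, green, red; 420x560 float32, m along the optical axis (not along the pixel's ray), 0 where there is no reading.
- cams.camera_info(name): a dict with "mtx" (3x3 intrinsics, pixels), "R" (3x3) and "t" (3): a world point X has camera coordinates R X + t. Camera axes: x right, y down, z forward; pixel columns grow to the right and rows downward; lengths in m; the calibration is good to about 2 mm. A picture is of the moment at which its call begins: read the wrist's pose just before it. camera_info takes no time and is no camera call; for the wrist camera it gives the pose at the moment of the call.
- r.finish_job(): hands the job in; it is judged then, once.
The state is a dict: "time_s": time; "joints": joint angles; "joint_velocities": joint speeds; "effort": joint torques, N m; "tcp_pos": TCP position; "ee_rot": TCP orientation; "wrist_force": force on the tool from outside, world axes, zero at the start; "moment": the same for the moment, N m; "gripper_width": opening from 0.0 (shut) to 1.0 (fully open); "gripper_force": force on a finger pad.
Only numpy, scipy, OpenCV 4.12 (cv2) and the standard library are available. Lean on these libraries where they do the work, as an engineer would, in place of code of your own. Each camera call takes 0.05 s, during which the arm holds its last target. There are 200 camera calls.

## Task

On the blue hot-air station, push the red airflow lever with a fingertip away from its stop, counting the clicks, and leave it settled in the third click; do not run it over into the fourth. Then press the green start button all the way down and let it come back up. Push gently, do not pinch the lever, press start only once the airflow is set, and leave the bottle, the nozzle and the pen cup where they stand.

Things in the scene. Friction and masses are not known exactly. Their poses are not given: they have to be found in the camera images.
- station: Hot-air station fixed to the bench: blue console 200 mm (its x) by 260 mm (its y) by 70 mm high, flat yellow plate on top. Origin at the centre of its underside, z up. The red lever slides towards the station's +y in a slot at station x = +15 mm, on a black field with white tick marks at the stop and at each of the five clicks. The plate is clear for 45 mm behind (-y of) the lever's start.
- airflow (a joint): Travel of the red airflow lever along the station's +y, in m: 0 at its stop (where it starts), then five clicks 15 mm apart, at 0.015, 0.030, 0.045 (third), 0.060 and 0.075 (far stop). About 5 N is needed to push it over the hump half-way between two clicks; past the hump it snaps forward by itself into the next click and stays there.
- airflow_top (a point): Centre of the top of the lever's red cap, 34 mm above the station's plate (104 mm above the bench). The cap is a block 28 mm across (station x), 14 mm along the travel (station y) and 28 mm tall, its underside 6 mm above the plate; a white line on its top runs across the travel. It moves with the lever.
- start (a joint): Travel of the green start button, in m: 0 up, 0.006 fully down; a spring button, about 5 N fully down, that comes back up when released. It counts as pressed beyond 0.004.
- start_top (a point): Centre of the top of the green round button (28 mm in diameter) in its black housing, on the station's plate at station x = -58 mm, y = +70 mm. It is pressed straight down.
- flux_bottle: White round flux bottle with blue cap, 34 mm in diameter, 85 mm tall, standing loose on the bench beside the station's -y side; origin at the centre of its foot. Leave it alone.
- nozzle: Spare steel nozzle, 24 mm in diameter at the foot and 34 mm tall, standing loose on the station's plate near its robot-side (-x) edge, on the -y half, at least 55 mm from the slot; origin at the centre of its foot. Leave it alone.
- pen_cup: Green cup of pens, 76 mm in diameter, pens up to 150 mm above the bench, standing loose on the bench beside the station's +y side; origin at the centre of its foot. Leave it alone.

How it is judged (in metres and radians):
On the way, in this order (a step that is already met when the one before it is completed fails the run):
1. the lever rests in the third click, no longer pushed (value of joint airflow between 0.042 and 0.048 m and velocity of joint airflow between -0.01 and 0.01 m/s and contact force between the fingers and airflow below 0.5 N), for 0.3 s.
2. the start button is pressed down with the lever in the third click (value of joint airflow between 0.042 and 0.048 m and value of joint start above 0.004 m), for 0.05 s.
At the end, for the whole second after the job is handed in: The airflow lever rests within 3 mm of the third click (joint 0.042 to 0.048), the start button has been pressed after that and is up again (under 1.5 mm), and bottle, nozzle and pen cup stand upright within 15 mm of where they were (value of joint airflow between 0.042 and 0.048 m and value of joint start below 0.0015 m and distance of each of flux_bottle, nozzle, pen_cup from where it was at the start of the episode below 0.015 m and angle between each of flux_bottle, nozzle, pen_cup's own z axis and vertical below 0.2 rad); the robot touches nothing.
It fails at once if the lever is run over the hump into the fourth click (value of joint airflow above 0.0525 m).
It fails at once if start is pressed while the lever is not in the third click (value of joint start above 0.003 m and not (value of joint airflow between 0.042 and 0.048 m)).
It fails at once if the lever is pinched or pushed with more than 25 N (contact force between the fingers and airflow above 25 N).
It fails at once if the bottle, the nozzle or the pen cup is shoved, lifted or tipped (distance of any of flux_bottle, nozzle, pen_cup from where it was at the start of the episode above 0.015 m or angle between any of flux_bottle, nozzle, pen_cup's own z axis and vertical above 0.3 rad).
It also fails if it takes over 53 s, if anything falls off the work surface, if the arm or the gripper's body presses on something with over 40 N, if the wrist force passes 120 N, or if a joint passes its speed limit or range.

## Working session

There is one attempt and no reset: what is moved stays moved. The work goes in short steps, Python scripts to look and compute and a tool call to move; the robot and the scene stay as the last step left them, time stands still between calls to the robot, and variables do not carry over. Pictures are saved under pics/ and viewed, at most 10 in all, crops included, and the job is handed in when it is done.

Besides the shell and the picture viewer there is one more tool, called after "Request:" as name(argument=value, ...), one argument or row to a line, values as JSON. play_rows: Moves the arm, as the interface text tells. Scaled input: -1 to 1 covers 30 mm each way for a shift and 0.15 rad each way for a turn. Its arguments: {"type":"object","properties":{"commands":{"type":"string"},"grip":{"type":"number"}},"required":["commands"]}

```bash
mkdir -p pics; cat > h.py <<'E'
import numpy as np, cv2
from station import r, cams
def cap(n):
    i=cams.camera_info(n); p,d=cams.capture(n); return p,d,i
def world(d,i):
    K=np.array(i["mtx"]);R=np.array(i["R"]);t=np.array(i["t"])
    v,u=np.mgrid[:d.shape[0],:d.shape[1]]
    c=np.stack([(u-K[0,2])/K[0,0]*d,(v-K[1,2])/K[1,1]*d,d],-1)
    return (c-t)@R
E
python3 - <<'E'
from h import *
s=r.sense();print(s["time_s"],s["tcp_pos"],s["ee_rot"],s["wrist_force"])
for n in("top","side"):
    p,d,i=cap(n);cv2.imwrite(f"pics/{n}0.png",p);np.savez(f"{n}0.npz",p=p,w=world(d,i),d=d)
    w=world(d,i);h=cv2.cvtColor(p,cv2.COLOR_BGR2HSV).astype(int)
    H,S,V=h[...,0],h[...,1],h[...,2]
    for c,m in dict(red=((H<8)|(H>172)),green=(H>45)&(H<85),yel=(H>18)&(H<35),blue=(H>95)&(H<130)).items():
        m=(m&(S>120)&(V>60)&(d>0)).astype(np.uint8)
        k,l,st,ce=cv2.connectedComponentsWithStats(m)
        for j in range(1,k):
            if st[j,4]>60: print(n,c,st[j],np.median(w[l==j],0).round(4),np.percentile(w[l==j],[2,98],axis=0).round(3).tolist())
E
```

```text
0.0 [0.26694302 0.56444231 0.22145827] [[ 9.03900879e-01 -4.27741117e-01 -8.59663400e-04]
 [-4.27741969e-01 -9.03898560e-01 -2.04967879e-03]
 [ 9.96833830e-05  2.22042057e-03 -9.99997530e-01]] [ 0.11937971 -0.19777255  0.26298832]
top red [285 198   8  13  65] [0.5807 0.0545 0.1039] [[0.568, 0.047, 0.069], [0.596, 0.064, 0.107]]
top green [243 240  12  11 101] [0.4862 0.1461 0.0922] [[0.475, 0.134, 0.088], [0.498, 0.158, 0.096]]
top yel [ 64 141  14  19 203] [0.7368 0.6217 0.0176] [[0.714, 0.604, 0.013], [0.76, 0.64, 0.022]]
top yel [ 216  170  118   96 6260] [0.5417 0.0964 0.07  ] [[0.456, -0.034, 0.066], [0.658, 0.215, 0.074]]
top blue [  44  118   74   89 2543] [0.6989 0.5807 0.0049] [[0.6, 0.499, -0.0], [0.8, 0.666, 0.052]]
top blue [  461   147    99   166 12459] [ 0.5152 -0.4868  0.0014] [[0.347, -0.622, -0.003], [0.751, -0.394, 0.006]]
side red [284 212  14  15 151] [0.5794 0.0491 0.0974] [[0.568, 0.045, 0.073], [0.593, 0.086, 0.107]]
side green [227 201  13   8  86] [0.4862 0.1427 0.0927] [[0.474, 0.133, 0.088], [0.499, 0.153, 0.095]]
side green [308 212  18  14 130] [0.6404 0.0459 0.072 ] [[0.627, 0.029, 0.07], [0.654, 0.065, 0.074]]
side yel [ 208  173  137  105 5752] [0.5428 0.071  0.071 ] [[0.458, -0.038, 0.069], [0.66, 0.211, 0.074]]
side blue [ 211   83   80   44 1016] [0.7032 0.5874 0.0405] [[0.591, 0.485, 0.003], [0.807, 0.673, 0.052]]
side blue [335 136  17  12 153] [0.8533 0.2877 0.0491] [[0.836, 0.275, 0.039], [0.872, 0.306, 0.057]]
side blue [207 207 140  75 429] [ 0.4914 -0.0224  0.0647] [[0.44, -0.055, 0.061], [0.669, 0.172, 0.068]]
side blue [310 265   9  12  81] [ 0.5677 -0.0776  0.0848] [[0.561, -0.085, 0.021], [0.604, -0.033, 0.088]]
side blue [466 400  51  20 539] [ 0.7371 -0.4013  0.0029] [[0.693, -0.421, 0.0], [0.759, -0.391, 0.005]]
```

View pics/top0.png

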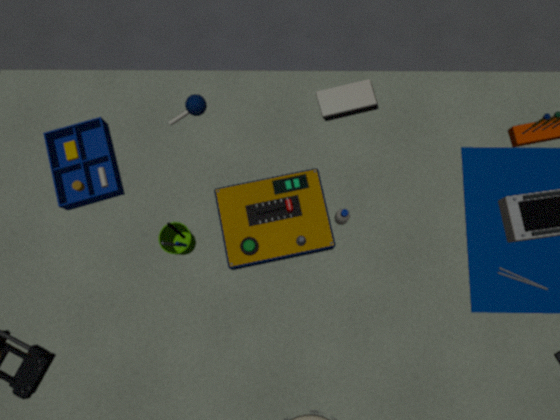

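View pics/side0.png

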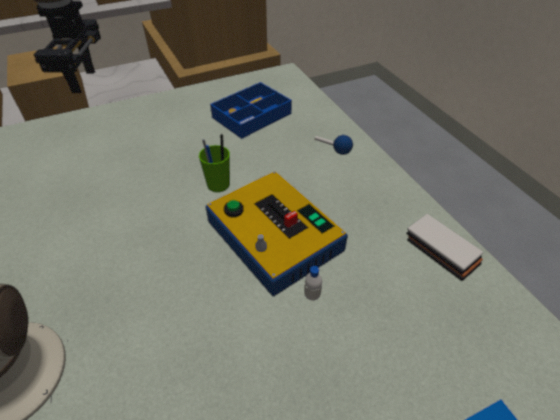

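The top view shows the station with the red lever at about (289,204), start at (249,246), the nozzle at (301,240), the bottle at (342,215) and the cup at (178,238). The lever will move left in the image, which is roughly world +y. Next I fit the station's pose.

```bash
python3 - <<'E'
from h import *
z=np.load("top0.npz");w=z["w"]
pt=w[(abs(w[...,2]-.07)<.006)&(w[...,0]>.4)&(w[...,0]<.7)&(w[...,1]>-.08)&(w[...,1]<.25)]
(c,sz,a)=cv2.minAreaRect((pt[:,:2]*1000).astype(np.float32));print(c,sz,a,cv2.boxPoints((c,sz,a)))
h=cv2.cvtColor(z["p"],cv2.COLOR_BGR2HSV).astype(int)
m=((h[...,0]<8)|(h[...,0]>172))&(h[...,1]>120)&(abs(w[...,2]-.104)<.006)
L=w[m].mean(0)
lo,hi=np.percentile(w[m],[0,100],axis=0);print("lever",L,lo,hi)
B=np.array([.4862,.1461])
for yaw in np.radians([a,a-90,a+90]):
  ex=np.array([np.cos(yaw),np.sin(yaw)]);ey=np.array([-ex[1],ex[0]])
  o=np.array(c)/1000
  print(np.degrees(yaw),"lever st",(L[:2]-o)@ex,(L[:2]-o)@ey,"btn",(B-o)@ex,(B-o)@ey)
E
```

```text
(561.5908813476562, 73.59679412841797) (198.3486328125, 291.60552978515625) 12.654109954833984 [[432.88522  194.13246 ]
 [496.76572  -90.39007 ]
 [690.2965   -46.938873]
 [626.416    237.58365 ]]
lever [0.57905358 0.05855523 0.10390764] [0.52168594 0.04736881 0.09802064] [0.59684155 0.31792539 0.1079131 ]
12.654109954833984 lever st 0.013743462554671357 -0.018501672402913453 btn -0.05767676037948192 0.0872576137890626
-77.34589004516602 lever st 0.01850167240291345 0.013743462554671357 btn -0.0872576137890626 -0.05767676037948192
102.654109954834 lever st -0.018501672402913453 -0.013743462554671355 btn 0.08725761378906262 0.05767676037948191
```

```bash
python3 - <<'E'
from h import *
z=np.load("top0.npz");w=z["w"];h=cv2.cvtColor(z["p"],cv2.COLOR_BGR2HSV).astype(int)
def big(m,near):
    k,l,st,ce=cv2.connectedComponentsWithStats(m.astype(np.uint8)); return w[l==near(st,l)]
m=(h[...,0]>15)&(h[...,0]<38)&(h[...,1]>100)&(abs(w[...,2]-.07)<.006)
pt=big(m,lambda st,l:1+np.argmax(st[1:,4]))
(c,sz,a)=cv2.minAreaRect((pt[:,:2]*1000).astype(np.float32));print(c,sz,a)
m=((h[...,0]<8)|(h[...,0]>172))&(h[...,1]>120)&(abs(w[...,2]-.104)<.005)
q=big(m,lambda st,l:1+np.argmax(st[1:,4]));L=(q.min(0)+q.max(0))/2;print("lever",L,q.min(0),q.max(0))
ya=np.radians(a if a<45 else a-90);ex=np.array([np.cos(ya),np.sin(ya)]);ey=np.array([-ex[1],ex[0]])
o=np.array(c)/1000
for P in (L[:2],q.mean(0)[:2],np.array([.4862,.1461])):print(np.degrees(ya),(P-o)@ex,(P-o)@ey)
print("btn",o-.058*ex+.07*ey)
E
```

```text
(557.9190673828125, 91.16149139404297) (190.83309936523438, 251.15878295898438) 12.389728546142578
lever [0.58046124 0.05443086 0.10362877] [0.56735803 0.04736881 0.09961255] [0.59356445 0.06149291 0.10764498]
12.389728546142578 0.014136249607140432 -0.04071185973833609
12.389728546142578 0.013500511688297096 -0.041076283342010925
12.389728546142578 -0.05826116537713931 0.06904709235735301
btn [0.48625063 0.14708675]
```

Request:
play_rows(
  commands="0.59 -1 0 0 0 -0.35;0.59 -1 0 0 0 -0.35;0.59 -1 0 0 0 -0.35;0.59 -1 0 0 0 -0.35;0.59 -1 0 0 0 -0.35;0.59 -1 0 0 0 -0.35;0.59 -1 0 0 0 -0.35;0.59 -1 0 0 0 -0.35;0.59 -1 0 0 0 -0.35;0.59 -1 0 0 0 -0.35;0.59 -1 0 0 0 -0.35;0.59 -1 0 0 0 -0.35;0.59 -1 0 0 0 -0.35;0.59 -1 0 0 0 -0.35;0.59 -1 0 0 0 -0.35;0.59 -1 0 0 0 -0.35;0.59 -1 0 0 0 -0.25;0.59 -1 0 0 0 -0.25;0 0 0 0 0 0;0 0 0 0 0 0",
  grip=0,
)

```text
time_s: 2.1
tcp_pos: [0.5855, 0.0243, 0.2217]
ee_rot: [[0.211, -0.978, -0.002], [-0.978, -0.211, -0.0], [-0.0, 0.002, -1.0]]
wrist_force: [0.0, 0.7, -1.0]
gripper_width: 0.007
gripper_force: 0.0
```

```bash
python3 - <<'E'
from h import *
s=r.sense();print(s["time_s"],s["tcp_pos"],np.round(s["ee_rot"],3),s["wrist_force"],s["gripper_width"])
p,d,i=cap("wrist");cv2.imwrite("pics/w1.png",p);w=world(d,i);np.savez("w1.npz",p=p,w=w)
h=cv2.cvtColor(p,cv2.COLOR_BGR2HSV).astype(int)
H,S=h[...,0],h[...,1]
for n,m in dict(red=(H<8)|(H>172),green=(H>45)&(H<85)).items():
    m=(m&(S>120)&(d>0)).astype(np.uint8);k,l,st,ce=cv2.connectedComponentsWithStats(m)
    for j in range(1,k):
        if st[j,4]>150: print(n,st[j],np.median(w[l==j],0).round(4),np.percentile(w[l==j],[2,98],axis=0).round(4).tolist())
E
```

```text
2.1 [0.58552134 0.02433463 0.22170663] [[ 0.211 -0.978 -0.002]
 [-0.978 -0.211 -0.   ]
 [-0.     0.002 -1.   ]] [ 0.00373025  0.6718396  -0.96282319] 0.007494537604040491
red [267 235  32  15 336] [0.5834 0.0543 0.1037] [[0.5672, 0.0473, 0.0703], [0.596, 0.075, 0.1052]]
green [214 194  23  14 304] [0.6428 0.0369 0.0712] [[0.6325, 0.03, 0.0698], [0.6529, 0.0442, 0.073]]
green [215 214  23  13 282] [0.6384 0.056  0.0711] [[0.6281, 0.0492, 0.0697], [0.6487, 0.0634, 0.0726]]
```

View pics/w1.png

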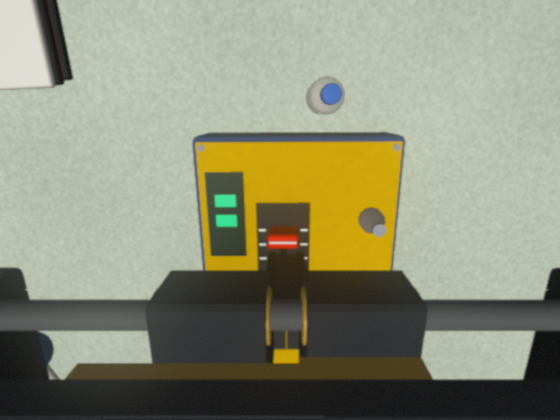

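Request:
play_rows(
  commands="0 0 -0.9 0 0 0;0 0 -0.9 0 0 0;0 0 -0.9 0 0 0;0 0 -0.9 0 0 0;0 0 -0.6 0 0 0;0 0 -0.4 0 0 0;0 0 0 0 0 0;0 0 0 0 0 0",
)

```text
time_s: 2.95
tcp_pos: [0.5863, 0.0256, 0.0853]
ee_rot: [[0.214, -0.977, 0.001], [-0.977, -0.214, 0.0], [0.0, -0.001, -1.0]]
wrist_force: [-0.1, 0.4, 0.5]
gripper_width: 0.005
gripper_force: 0.0
```

```bash
cat > look.py <<'E'
from h import *
import sys
s=r.sense();print(s["time_s"],s["tcp_pos"],s["wrist_force"])
o=np.array([.5805,.0545]);ya=np.radians(12.3);ex=np.array([np.cos(ya),np.sin(ya)]);ey=np.array([-ex[1],ex[0]])
print("tcp rel lever start",(np.array(s["tcp_pos"])[:2]-o)@ex,(np.array(s["tcp_pos"])[:2]-o)@ey)
for n in ("top","side","wrist"):
    p,d,i=cap(n);w=world(d,i);cv2.imwrite(f"pics/{n}_{sys.argv[1]}.png",p)
    h=cv2.cvtColor(p,cv2.COLOR_BGR2HSV).astype(int)
    m=((h[...,0]<8)|(h[...,0]>172))&(h[...,1]>120)&(abs(w[...,2]-.104)<.005)&(abs(w[...,0]-.57)<.06)&(abs(w[...,1]-.08)<.08)
    if m.sum()<8: print(n,"few");continue
    q=(w[m][:,:2]-o)@np.stack([ex,ey],1);print(n,m.sum(),q.mean(0).round(4),np.percentile(q,[3,97],axis=0).round(4).tolist())
E
python3 look.py a
```

```text
2.95 [0.58626149 0.02563118 0.08532586] [-0.14585388  0.43529562  0.49756357]
tcp rel lever start -0.0005206994545898075 -0.029433524592417073
top few
side 29 [-0.0081 -0.0016] [[-0.0132, -0.0213], [-0.0009, 0.0051]]
wrist 47 [0.0005 0.0018] [[-0.0047, -0.0054], [0.0056, 0.0054]]
```

Request:
play_rows(
  commands="-0.021 0.1 0 0 0 0;-0.021 0.1 0 0 0 0;-0.021 0.1 0 0 0 0;-0.014 0.065 0 0 0 0;0 0 0 0 0 0",
)

```text
time_s: 3.6
tcp_pos: [0.5835, 0.0363, 0.0846]
ee_rot: [[0.213, -0.977, 0.0], [-0.977, -0.213, 0.0], [0.0, -0.0, -1.0]]
wrist_force: [0.5, 0.1, 0.0]
gripper_width: 0.001
gripper_force: 0.0
```

Request:
play_rows(
  commands="-0.007 0.033 0 0 0 0;-0.007 0.033 0 0 0 0;0 0 0 0 0 0",
)

```text
time_s: 3.9
tcp_pos: [0.5831, 0.0376, 0.0845]
ee_rot: [[0.212, -0.977, -0.0], [-0.977, -0.212, -0.0], [0.0, 0.0, -1.0]]
wrist_force: [0.5, -1.5, -0.3]
gripper_width: 0.003
gripper_force: 0.8
```

Request:
play_rows(
  commands="-0.007 0.033 0 0 0 0;-0.007 0.033 0 0 0 0;0 0 0 0 0 0",
)

```text
time_s: 4.2
tcp_pos: [0.5827, 0.0395, 0.0845]
ee_rot: [[0.212, -0.977, -0.0], [-0.977, -0.212, -0.001], [0.001, 0.0, -1.0]]
wrist_force: [1.7, -5.5, -0.2]
gripper_width: 0.004
gripper_force: 2.2
```

Request:
play_rows(
  commands="-0.007 0.033 0 0 0 0;-0.007 0.033 0 0 0 0;0 0 0 0 0 0",
)

```text
time_s: 4.5
tcp_pos: [0.5822, 0.0418, 0.0846]
ee_rot: [[0.212, -0.977, -0.0], [-0.977, -0.212, -0.0], [0.0, 0.0, -1.0]]
wrist_force: [0.8, -4.3, -0.6]
gripper_width: 0.002
gripper_force: 2.1
```

Request:
play_rows(
  commands="-0.007 0.033 0 0 0 0;-0.007 0.033 0 0 0 0;0 0 0 0 0 0",
)

```text
time_s: 4.8
tcp_pos: [0.5817, 0.0448, 0.0845]
ee_rot: [[0.212, -0.977, 0.0], [-0.977, -0.212, 0.001], [-0.001, -0.0, -1.0]]
wrist_force: [0.6, 0.0, 0.1]
gripper_width: 0.005
gripper_force: 0.0
```

Request:
play_rows(
  commands="-0.007 0.033 0 0 0 0;-0.007 0.033 0 0 0 0;0 0 0 0 0 0",
)

```text
time_s: 5.1
tcp_pos: [0.5814, 0.0463, 0.0846]
ee_rot: [[0.213, -0.977, 0.0], [-0.977, -0.213, 0.0], [-0.0, -0.0, -1.0]]
wrist_force: [0.7, 1.1, 0.4]
gripper_width: 0.001
gripper_force: 0.0
```

Request:
play_rows(
  commands="-0.007 0.033 0 0 0 0;-0.007 0.033 0 0 0 0;0 0 0 0 0 0",
)

```text
time_s: 5.4
tcp_pos: [0.581, 0.0479, 0.0846]
ee_rot: [[0.212, -0.977, 0.0], [-0.977, -0.212, 0.0], [-0.0, -0.0, -1.0]]
wrist_force: [0.5, 0.6, -0.4]
gripper_width: 0.005
gripper_force: 0.0
```

```bash
python3 look.py b
```

```text
5.4 [0.58096781 0.04794082 0.08455306] [ 0.50021009  0.57130663 -0.41741644]
tcp rel lever start -0.0009402363720418398 -0.006508273882532175
top few
side 8 [-0.01    0.0051] [[-0.0115, 0.0006], [-0.0087, 0.0093]]
wrist 19 [-0.0004  0.0072] [[-0.0006, -0.0086], [-0.0, 0.0197]]
```

View pics/wrist_b.png

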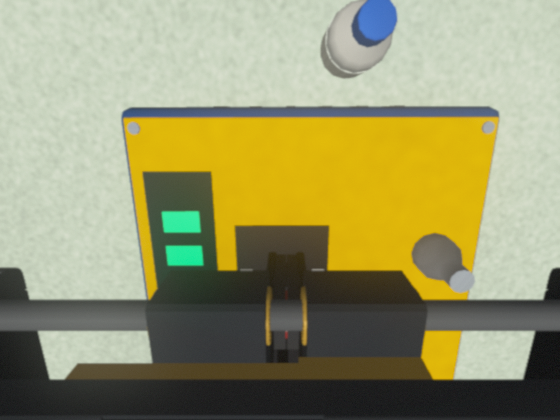

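The view shows the lever hidden behind the fingers and no disturbance elsewhere. The force drop at y≈0.044 marks the first click. I'll continue to the second, expecting the snap near y≈0.0585.

Request:
play_rows(
  commands="-0.007 0.033 0 0 0 0;-0.007 0.033 0 0 0 0;-0.007 0.033 0 0 0 0;-0.007 0.033 0 0 0 0;-0.007 0.033 0 0 0 0;-0.007 0.033 0 0 0 0;0 0 0 0 0 0",
)

```text
time_s: 6.25
tcp_pos: [0.5798, 0.0534, 0.0846]
ee_rot: [[0.212, -0.977, 0.0], [-0.977, -0.212, -0.001], [0.001, 0.0, -1.0]]
wrist_force: [1.2, -2.7, -0.4]
gripper_width: 0.007
gripper_force: 1.7
```

Request:
play_rows(
  commands="-0.007 0.033 0 0 0 0;-0.007 0.033 0 0 0 0;0 0 0 0 0 0",
)

```text
time_s: 6.55
tcp_pos: [0.5793, 0.0555, 0.0846]
ee_rot: [[0.212, -0.977, -0.0], [-0.977, -0.212, -0.0], [0.0, 0.0, -1.0]]
wrist_force: [1.6, -5.2, 0.2]
gripper_width: 0.003
gripper_force: 2.4
```

Request:
play_rows(
  commands="-0.007 0.033 0 0 0 0;-0.007 0.033 0 0 0 0;0 0 0 0 0 0",
)

```text
time_s: 6.85
tcp_pos: [0.5787, 0.0582, 0.0845]
ee_rot: [[0.212, -0.977, -0.0], [-0.977, -0.212, 0.001], [-0.001, 0.0, -1.0]]
wrist_force: [0.7, -1.7, -0.1]
gripper_width: 0.003
gripper_force: 0.8
```

Request:
play_rows(
  commands="-0.007 0.033 0 0 0 0;-0.007 0.033 0 0 0 0;0 0 0 0 0 0",
)

```text
time_s: 7.15
tcp_pos: [0.5784, 0.0604, 0.0846]
ee_rot: [[0.213, -0.977, 0.0], [-0.977, -0.213, 0.001], [-0.001, -0.0, -1.0]]
wrist_force: [-0.1, 0.1, 1.0]
gripper_width: 0.005
gripper_force: 0.0
```

The second click came as predicted. The third should show contact at about y 0.066 and snap at about 0.073.

Request:
play_rows(
  commands="-0.007 0.033 0 0 0 0;-0.007 0.033 0 0 0 0;-0.007 0.033 0 0 0 0;-0.007 0.033 0 0 0 0;-0.007 0.033 0 0 0 0;-0.007 0.033 0 0 0 0;-0.007 0.033 0 0 0 0;0 0 0 0 0 0",
)

```text
time_s: 7.95
tcp_pos: [0.577, 0.0666, 0.0846]
ee_rot: [[0.212, -0.977, -0.0], [-0.977, -0.212, -0.0], [0.0, 0.0, -1.0]]
wrist_force: [-0.1, -1.2, -0.7]
gripper_width: 0.007
gripper_force: 0.3
```

Request:
play_rows(
  commands="-0.007 0.033 0 0 0 0;-0.007 0.033 0 0 0 0;0 0 0 0 0 0",
)

```text
time_s: 8.25
tcp_pos: [0.5766, 0.0682, 0.0846]
ee_rot: [[0.212, -0.977, -0.0], [-0.977, -0.212, -0.001], [0.001, 0.0, -1.0]]
wrist_force: [1.3, -3.9, -0.6]
gripper_width: 0.003
gripper_force: 1.8
```

Request:
play_rows(
  commands="-0.007 0.033 0 0 0 0;-0.007 0.033 0 0 0 0;0 0 0 0 0 0",
)

```text
time_s: 8.55
tcp_pos: [0.5761, 0.0703, 0.0845]
ee_rot: [[0.212, -0.977, -0.0], [-0.977, -0.212, -0.0], [0.0, 0.0, -1.0]]
wrist_force: [1.6, -3.9, 0.8]
gripper_width: 0.005
gripper_force: 2.4
```

Request:
play_rows(
  commands="-0.007 0.033 0 0 0 0;-0.007 0.033 0 0 0 0;0 0 0 0 0 0",
)

```text
time_s: 8.85
tcp_pos: [0.5756, 0.0732, 0.0846]
ee_rot: [[0.212, -0.977, -0.0], [-0.977, -0.212, 0.001], [-0.001, -0.0, -1.0]]
wrist_force: [-0.5, -1.7, -0.5]
gripper_width: 0.003
gripper_force: 0.6
```

Request:
play_rows(
  commands="-0.007 0.033 0 0 0 0;0 0 0 0 0 0;0 0 0 0 0 0",
)

```text
time_s: 9.15
tcp_pos: [0.5755, 0.0741, 0.0846]
ee_rot: [[0.213, -0.977, 0.0], [-0.977, -0.213, 0.001], [-0.001, -0.0, -1.0]]
wrist_force: [0.2, 0.2, 0.8]
gripper_width: 0.005
gripper_force: 0.0
```

Third click. I'll back off, rise and check.

Request:
play_rows(
  commands="0.035 -0.16 0 0 0 0;0.035 -0.16 0 0 0 0;0.035 -0.16 0 0 0 0;0 0 0.4 0 0 0;0 0 0.8 0 0 0;0 0 1 0 0 0;0 0 1 0 0 0;0 0 1 0 0 0;-1 0.2 0 0 0 0;-1 0.2 0 0 0 0;-1 0.2 0 0 0 0;0 0 0 0 0 0;0 0 0 0 0 0",
)

```text
time_s: 10.45
tcp_pos: [0.4889, 0.0773, 0.212]
ee_rot: [[0.213, -0.977, 0.003], [-0.977, -0.213, 0.001], [-0.0, -0.003, -1.0]]
wrist_force: [0.6, 0.2, -0.4]
gripper_width: 0.007
gripper_force: 0.0
```

```bash
python3 look.py c; python3 -c "
import cv2
a=cv2.imread('pics/top_c.png')[150:280,200:360];b=cv2.imread('pics/side_c.png')[160:310,190:360]
cv2.imwrite('pics/c.png',cv2.resize(b,None,fx=4,fy=4,interpolation=cv2.INTER_CUBIC)[:600,:800])"
```

```text
10.45 [0.48888233 0.07733385 0.21196799] [ 0.64576546  0.15315797 -0.42426114]
tcp rel lever start -0.08465033487448925 0.04182706258998351
top few
side 65 [-0.0019  0.0424] [[-0.0124, 0.0367], [0.0103, 0.0501]]
wrist 389 [0.0011 0.0435] [[-0.011, 0.0378], [0.0136, 0.0503]]
```

View pics/c.png

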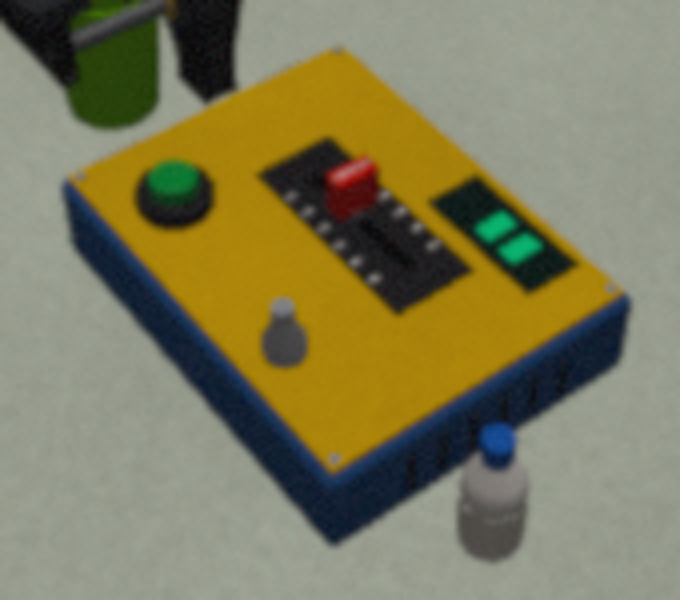

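The crop shows the lever displaced 44 mm (cap at about (350,188)), so it sits in the third click. The nozzle and bottle are still standing. Next is the button, which I'll approach from above.

Request:
play_rows(
  commands="-0.03 0.77 0 0 0 0;-0.03 0.77 0 0 0 0;-0.03 0.77 0 0 0 0;0 0 -0.9 0 0 0;0 0 -0.9 0 0 0;0 0 -0.9 0 0 0;0 0 -0.7 0 0 0;0 0 -0.3 0 0 0;0 0 0 0 0 0;0 0 0 0 0 0",
)

```text
time_s: 11.6
tcp_pos: [0.487, 0.1467, 0.1002]
ee_rot: [[0.212, -0.977, 0.001], [-0.977, -0.212, 0.0], [-0.0, -0.001, -1.0]]
wrist_force: [0.0, -0.2, 0.4]
gripper_width: 0.002
gripper_force: 0.0
```

Request:
play_rows(
  commands="0 0 -0.07 0 0 0;0 0 -0.07 0 0 0;0 0 0 0 0 0",
)

```text
time_s: 11.9
tcp_pos: [0.486, 0.1465, 0.0957]
ee_rot: [[0.212, -0.977, 0.001], [-0.977, -0.212, 0.0], [-0.0, -0.001, -1.0]]
wrist_force: [-0.3, -0.6, -0.5]
gripper_width: 0.003
gripper_force: 0.0
```

Request:
play_rows(
  commands="0 0 -0.07 0 0 0;0 0 -0.07 0 0 0;0 0 0 0 0 0",
)

```text
time_s: 12.2
tcp_pos: [0.4861, 0.1466, 0.0913]
ee_rot: [[0.213, -0.977, 0.0], [-0.977, -0.213, 0.0], [-0.0, -0.0, -1.0]]
wrist_force: [0.2, 0.5, 2.9]
gripper_width: 0.002
gripper_force: 1.0
```

Request:
play_rows(
  commands="0 0 -0.06 0 0 0;0 0 0 0 0 0",
)

```text
time_s: 12.4
tcp_pos: [0.4862, 0.1466, 0.0895]
ee_rot: [[0.213, -0.977, 0.0], [-0.977, -0.213, 0.0], [-0.0, -0.0, -1.0]]
wrist_force: [0.3, 0.7, 3.1]
gripper_width: 0.005
gripper_force: 1.5
```

Request:
play_rows(
  commands="0 0 -0.06 0 0 0;0 0 0 0 0 0",
)

```text
time_s: 12.6
tcp_pos: [0.4862, 0.1466, 0.0877]
ee_rot: [[0.213, -0.977, 0.001], [-0.977, -0.213, 0.0], [-0.0, -0.001, -1.0]]
wrist_force: [-1.0, 0.9, 4.6]
gripper_width: 0.003
gripper_force: 2.0
```

Request:
play_rows(
  commands="0 0 -0.06 0 0 0;0 0 0 0 0 0",
)

```text
time_s: 12.8
tcp_pos: [0.4862, 0.1466, 0.0864]
ee_rot: [[0.213, -0.977, 0.001], [-0.977, -0.213, 0.0], [0.0, -0.001, -1.0]]
wrist_force: [-2.2, -0.3, 7.3]
gripper_width: 0.007
gripper_force: 3.8
```

Request:
play_rows(
  commands="0 0 -0.04 0 0 0;0 0 0 0 0 0;0 0 0 0 0 0",
)

```text
time_s: 13.1
tcp_pos: [0.4862, 0.1466, 0.0863]
ee_rot: [[0.213, -0.977, 0.001], [-0.977, -0.213, 0.0], [0.0, -0.001, -1.0]]
wrist_force: [-4.8, 0.1, 14.0]
gripper_width: 0.006
gripper_force: 7.1
```

Request:
play_rows(
  commands="0 0 0.2 0 0 0;0 0 0.4 0 0 0;0 0 0.8 0 0 0;0 0 1 0 0 0;0 0 1 0 0 0;0 0 1 0 0 0;-1 -1 0 0 0 0;-1 -1 0 0 0 0;-1 -1 0 0 0 0;0 0 0 0 0 0;0 0 0 0 0 0;0 0 0 0 0 0",
)

```text
time_s: 14.3
tcp_pos: [0.3965, 0.0569, 0.2168]
ee_rot: [[0.212, -0.977, 0.0], [-0.977, -0.212, 0.0], [-0.0, -0.001, -1.0]]
wrist_force: [0.2, 0.2, -0.2]
gripper_width: 0.006
gripper_force: 0.0
```

```bash
python3 look.py d; python3 -c "
import cv2
b=cv2.imread('pics/side_d.png')[120:310,170:370]
cv2.imwrite('pics/d.png',cv2.resize(b,None,fx=3,fy=3,interpolation=cv2.INTER_CUBIC))"
```

```text
14.3 [0.39654669 0.05688386 0.21675582] [ 0.16173658  0.15922019 -0.22133171]
tcp rel lever start -0.17922293061451977 0.04151677972715457
top 62 [0.     0.0447] [[-0.0122, 0.0382], [0.0139, 0.0512]]
side 66 [-0.0017  0.0424] [[-0.0123, 0.037], [0.0103, 0.0506]]
wrist 367 [-0.0003  0.0432] [[-0.011, 0.0377], [0.0122, 0.0501]]
```

View pics/d.png

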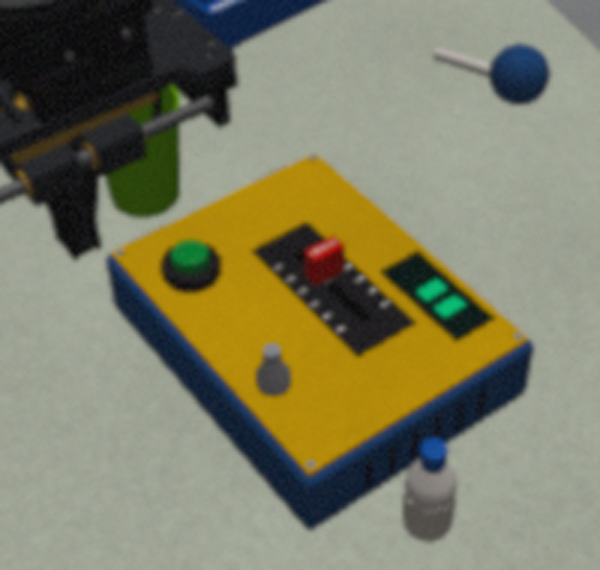

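The button at about (190,258) is up, the lever at about (323,260) is in the third click, everything is standing, and the robot touches nothing.

```bash
python3 -c "
from station import r
print(r.finish_job())"
```

```text
the job is handed in; nothing more can be done
None
```

The job is handed in: the airflow lever is in the third click (about 44.7 mm in the last top view), start was pressed fully down and came back up, and the bottle, nozzle and pen cup were left standing; no verdict came back.

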